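# Clamp the two halves of a split serving board, then release the clamp

### The job

A small wooden serving board has split in two and is being mended with fast-grab glue in the gluing jig: lay the loose half flat in front of the clamp's jaw, lengthwise beside the half already in the jig and with its end up to the side rail. Squeeze the clamp's trigger again and again until the jaw has pushed the halves together and holds them tight with the trigger let go, then press down the release tab so that the jaw springs all the way back, leaving the halves joined edge to edge with their ends flush. Leave the other things on the counter where they are.

Things in the scene. Friction and masses are not known exactly. Their poses are not given: they have to be found in the camera images.
- jig: Gluing jig screwed to the counter: plywood plate 150 mm (x) by 440 mm (y = -250 to +190), top at z = 12 mm. Origin on the counter under the drawn-back pad's face, on the clamp's axis; z up, y along the clamp (the jaw pushes to +y), x away from the robot. Black clamp housing 44 mm wide, y = -200 to -45, top z = 63. Clear bay for both halves: y = 0 to 170.
- end_rail (a point): Wooden rail across the jig's +y end; this point is the middle of its inner face (y = 170 mm in the jig's frame, z = 23 mm); its top is at z = 34. Axes as the jig's.
- side_rail (a point): Wooden rail along the jig's +x edge; this point is the middle of its inner face (x = 56 mm, y = 100 mm in the jig's frame, z = 20 mm); it runs from y = 10 to 190, top z = 28. Axes as the jig's.
- bay (a point): Where the loose half may be laid: point on top of the jig's plate (z = 12 mm), 55 mm in front of the drawn-back pad, on the clamp's axis; axes as the jig's. A half lying centred here has about 30 mm free on either side for fingers, and its length runs along x.
- half_b_mid (a point): The loose half: plain flat wooden bar 110 mm (its x) by 46 mm (its y) by 20 mm thick (its z), 70 g, lying on the counter; this point is its centre, 10 mm above its underside. Either long edge may face the other half.
- half_a_mid (a point): The half already in the jig: plain flat wooden bar 110 mm (x) by 60 mm (y) by 20 mm thick, loose, lying against the end rail, its end about 1 mm from the side rail; this point is its centre, axes as the jig's. Joined edge to edge, the centres are 53 mm apart along y and level along x (ends flush).
- grip_post (a point): Fixed upright grip of the clamp: black post 26 mm wide (x), 14 mm thick (y), its top at z = 128 mm; this point is on its centre line 110 mm above the counter; axes as the jig's. It stands 16 mm ahead of the trigger's hinge. Its front face (7 mm to +y of this point) is what the squeeze pulls against.
- trigger_face (a point): Steel trigger paddle behind the grip post, 24 mm wide, 10 mm thick, hinged at its foot (y = -108, z = 58 mm in the jig's frame), top about z = 120. This point is on its back (-y) face, 52 mm up from the hinge, where to squeeze. Post and paddle together measure about 42 mm there at rest and 28 mm fully squeezed.
- trigger (a joint): Trigger angle (rad): 0 let go, 0.25 fully squeezed. Springs back. A full squeeze takes 5 to 9 N, up to some 22 N once the jaw presses on work, and walks the jaw 14 mm (two 7 mm clicks); on letting go the jaw stays, or falls back at most 7 mm to the last click. Stalled on tight work, it no longer goes all the way. Let it right out between squeezes; four to six are needed.
- jaw (a joint): Travel of the jaw (m) towards +y: 0 drawn back, 0.085 at most. A light spring draws it back when the release tab is pressed; otherwise it only moves forward.
- pad (a joint): How far the jaw's sprung pad is pressed in (m): 0 free, 0.012 fully in (stalled); its push on the work is 4 N plus 0.5 N per mm. Pressed in by 3 mm or more with the trigger let go, the clamp is tight.
- pad_face (a point): Centre of the jaw pad's front face: black pad 56 mm wide (x), 22 mm high (z = 14 to 36 mm); axes as the jig's.
- tab_top (a point): Middle of the top of the release tab: steel plate 34 mm (x) by 26 mm (y), 80 mm above the counter, at the clamp's rear end, 111 mm behind the trigger's hinge. Pressed straight down.
- tab (a joint): Travel of the release tab (m): 0 up, 0.009 fully down (takes about 5 N; jaw free at 7 mm). It dips by itself 2.5 mm at each click of the jaw. Hold it down about a second for the jaw to run all the way back.
- coaster: Bystander: round wooden coaster, 92 mm across, 14 mm thick. Origin under its centre.
- cup1: Bystander: steel cup 72 mm across, 85 mm tall. Origin under its centre.
- cup2: Bystander: steel cup like cup1.
- glue: Bystander: white glue bottle 44 mm across, 120 mm tall. Origin under its centre.
- spoon: Bystander: spoon lying on the counter.
There are look-alikes about, which are no part of the job. Leave any blue look-alike of the part that bears half_b_mid alone. What is shaped like the part that bears half_a_mid but white is not meant.

How it is judged:
On the way, in this order (a step that is already met when the one before it is completed fails the run):
1. the loose half lies flat and free in the bay, lengthwise beside the other half (z of half_b_mid in the frame of jig below 0.025 m and y of half_b_mid in the frame of jig between 0.02 and 0.092 m and x of half_b_mid in the frame of jig between -0.012 and 0.012 m and angle between the x axis of half_b_mid and the x axis of jig, either way round below 0.2 rad and contact force between the fingers and half_b below 0.1 N and value of joint jaw below 0.005 m), for 0.1 s.
2. the trigger is squeezed (value of joint trigger above 0.15 rad).
3. with the trigger let go, the jaw presses the halves together (at least 4 N) (value of joint trigger below 0.03 rad and contact force between pad and half_b above 4 N and contact force between half_b and half_a above 3 N and contact force between the fingers and half_b below 0.1 N), for 0.3 s.
4. the release tab is pressed down (value of joint tab above 0.005 m).
At the end, for the whole second after the job is handed in: The jaw is back (within 5 mm), trigger and tab are let go, and both halves lie at rest flat in the jig, edge to edge (gap under 2.5 mm), ends flush within 4 mm, parallel within 0.04 rad, the first half still against the end rail (within 2.5 mm) and within 4 mm of the clamp's centre line (y of half_b_mid in the frame of half_a_mid between -0.0555 and -0.05 m and x of half_b_mid in the frame of half_a_mid between -0.004 and 0.004 m and z of half_b_mid in the frame of half_a_mid between -0.002 and 0.002 m and angle between the x axis of half_b_mid and the x axis of half_a_mid, either way round below 0.04 rad and y of half_a_mid in the frame of jig above 0.1375 m and x of half_a_mid in the frame of jig between -0.004 and 0.004 m and z of half_a_mid in the frame of jig below 0.024 m and linear speed of each of half_b, half_a below 0.01 m/s and value of joint jaw below 0.005 m and value of joint trigger below 0.03 rad and value of joint tab below 0.002 m); the robot touches nothing.
It fails at once if the coaster is moved by more than 40 mm (distance of coaster from where it was at the start of the episode above 0.04 m).
It fails at once if the cup1 is moved by more than 40 mm (distance of cup1 from where it was at the start of the episode above 0.04 m).
It fails at once if the cup2 is moved by more than 40 mm (distance of cup2 from where it was at the start of the episode above 0.04 m).
It fails at once if the glue is moved by more than 40 mm (distance of glue from where it was at the start of the episode above 0.04 m).
It fails at once if the spoon is moved by more than 40 mm (distance of spoon from where it was at the start of the episode above 0.04 m).
It also fails if it takes over 64 s, if anything falls off the work surface, if the arm or the gripper's body presses on something with over 40 N, if the wrist force passes 120 N, or if a joint passes its speed limit or range.

### The arm

A 6-joint arm with a two-finger parallel gripper is mounted at the origin on the work surface. World frame = base frame: x ahead of the robot, y to its left, z up, the work surface at z = 0. Lengths are in m, angles in rad, forces in N, time in s.
With the tool pointing down it reaches from about 0.375 to 0.925 m from the base axis. Payload 5.7 kg.
Tool frame: the origin (TCP) lies between the finger pads; the fingertips stand nose_length ahead of it and the grasp point (between the pads) lies 3 mm ahead of it (nose_length is the distance from the TCP to the fingertips, in m); z points along the fingers, y is the line along which they close (so a half turn about z gives the same grasp; the last joint's range is limited). The gripper opens to 85 mm and grips with 20 to 120 N. Pads are 22 mm wide; open, the fingers measure 114 mm over their backs; the gripper's body (76 mm by 85 mm) begins 54 mm behind the grasp point. The pads swing forward as they close: fully open they stand 13 mm farther back than shut.
Start: joints at [-1.454, 0.359, 1.51, -0, 1.272, -0.115], TCP at [0.138, -0.584, 0.253] pointing down, gripper open.
Joint ranges: [-2.97, 2.97], [-1.01, 2.36], [0.21, 2.38], [-0.96, 4.11], [0.2, 2.71], [-2.98, 2.98]. Speed limits (rad/s): [2.39, 2.39, 3.14, 3.14, 3.14, 3.14].

### API

Orientations are given as a 3x3 rotation matrix whose columns are the frame's x, y, z axes.
In Python, from cell import * gives the robot as it stands. The module is installed in compiled form; this text tells all that it offers.
- The arm moves only by the tool play_rows, never from a script. Its argument "plan" is text: rows parted by semicolons, each of 7 numbers parted by spaces: the shift along the world's x, y, z in m, then the turn, a rotation vector about the world's x, y, z in rad, then the gripper command: -1 is fully open, 1 is shut, values between are in proportion. A call has 1 to 8 rows; each row shifts and turns the commanded pose from where the row before left it; what a row does not reach is not made up. A row lasts 1/8 s, in which the tool goes at most 62.5 mm and 10.7 degrees, less where a joint would pass 70% of its speed; a pose out of reach is approached as far as the arm can. A call is refused whole if a number of a shift passes 0.0625 or a number of a turn 0.188, either way. A call with a gripper value outside its range is refused whole. The fingers move at their own pace and stop on an object; "grip_force" is the grip in N (left out, the last holds). Time passes only in rows, so rows that do not move let the fingers close. It gives the time, the measured TCP pose, the force, the opening and the grip force at its end, in the units of the state.
- get_obs(): the state, without advancing time (a new reading comes with each control period).
- get_image(name): name is "side" or "top" or "wrist"; returns the picture (384x512x3 uint8, blue, green, red); there is no depth.
- camera_params(name): a dict with "fx", "fy", "cx", "cy" (pixels), "rvec" (rotation vector, rad) and "tvec" (3), from world to camera coordinates, as OpenCV has them. Camera axes: x right, y down, z forward; pixel columns grow to the right and rows downward; lengths in m; the calibration is good to about 2 mm. The wrist camera is an equidistant fisheye: a pixel r from the principal point sees the ray r / f radians off the axis. A picture is of the moment at which its call begins: read the wrist's pose just before it. camera_params takes no time and is no camera call; for the wrist camera it gives the pose at the moment of the call.
- finish_job(): hands the job in; it is judged then, once.
Trained networks look in the newest picture that a camera, given by its name, has taken for a name from the list of things; names that differ only in an ending like _2 or _b are one class to them, and where a whole thing is asked for, a point or a joint stands for the part that bears it (a point fixed in the world has none). Each returns a list of dicts, best first, with "conf" (0 to 1); they miss things now and then, are a little off and sometimes report something else, mostly with a low value. They report only what shows in the picture. A call takes as long as a camera call. They do not tell look-alikes from the thing itself.
- look_for(camera, thing): "centre" ([column, row] in pixels, amid what is visible of it).
- masks_of(camera, thing): "pixels" (384x512 bool, what is visible of it) and "centre" ([column, row] in pixels, amid what is visible of it).
- mark_of(camera, thing): "centre" ([column, row] in pixels: a listed point, or the origin of a listed thing).
The state is a dict: "time": time; "joint_pos": joint angles; "qd": joint speeds; "tau": joint torques, N m; "position": TCP position; "orientation": TCP orientation; "wrist_force": force on the tool from outside, world axes, zero at the start; "ft_torque": the same for the moment, N m; "grip_width": finger opening in m; "finger_force": force on a finger pad.
Only numpy, scipy, OpenCV 4.12 (cv2) and the standard library are available. Lean on these libraries where they do the work, as an engineer would, in place of code of your own. Each camera call takes 0.05 s, during which the arm holds its last target. There are 200 camera calls.

## Working session

There is one attempt and no reset: what is moved stays moved. The work goes in short steps, Python scripts to look and compute and a tool call to move; the robot and the scene stay as the last step left them, time stands still between calls to the robot, and variables do not carry over. Pictures are saved under pics/ and viewed, at most 10 in all, crops included, and the job is handed in when it is done.

Besides the shell and the picture viewer there is one more tool, called as a command line: name --argument value ..., lists and objects as JSON in quotes. play_rows: Moves the arm, as the interface text tells. Its arguments: {"type":"object","properties":{"plan":{"type":"string"},"grip_force":{"type":"number"}},"required":["plan"]}

```bash
mkdir -p pics
cat > h.py <<'E'
from cell import *
import numpy as np, cv2
def ray(cam,uv,p=None):
    p=p or camera_params(cam)
    R=cv2.Rodrigues(np.array(p["rvec"],float))[0]; t=np.array(p["tvec"],float).ravel()
    x=(uv[0]-p["cx"])/p["fx"]; y=(uv[1]-p["cy"])/p["fy"]
    if cam=="wrist":
        r=np.hypot(x,y); d=np.array([x/r*np.sin(r),y/r*np.sin(r),np.cos(r)]) if r>1e-9 else np.array([0,0,1.])
    else: d=np.array([x,y,1.])
    return -R.T@t, R.T@d
def at_z(cam,uv,z,p=None):
    o,d=ray(cam,uv,p); return o+d*(z-o[2])/d[2]
def proj(cam,P,p=None):
    p=p or camera_params(cam)
    R=cv2.Rodrigues(np.array(p["rvec"],float))[0]; c=R@np.array(P)+np.array(p["tvec"],float).ravel()
    if cam=="wrist":
        th=np.arctan2(np.hypot(c[0],c[1]),c[2]); n=np.hypot(c[0],c[1])+1e-12
        return np.array([p["cx"]+p["fx"]*th*c[0]/n,p["cy"]+p["fy"]*th*c[1]/n])
    return np.array([p["cx"]+p["fx"]*c[0]/c[2],p["cy"]+p["fy"]*c[1]/c[2]])
E
python3 - <<'E'
from h import *
np.set_printoptions(precision=4,suppress=True)
a=get_image("top"); b=get_image("side")
cv2.imwrite("pics/top.png",cv2.resize(a,(800,600),interpolation=cv2.INTER_CUBIC));cv2.imwrite("pics/side.png",cv2.resize(b,(800,600),interpolation=cv2.INTER_CUBIC))
Z=dict(jig=0,half_b_mid=.01,half_a_mid=.022,end_rail=.023,side_rail=.02,bay=.012,grip_post=.11,trigger_face=.11,pad_face=.025,tab_top=.08,coaster=0,cup1=0,glue=0,spoon=0)
for k,z in Z.items():
    for c in("top","side"):
        print(k,c,[(round(m["conf"],2),np.round(m["centre"],1),at_z(c,m["centre"],z)) for m in mark_of(c,k)[:4]])
o=get_obs();print(o["time"],o["position"],o["orientation"])
for c in("top","side"):
    print(c,ray(c,(256,192)))
E
```

```text
jig top [(0.7, array([188.9, 191.7]), array([0.5555, 0.1796, 0.    ])), (0.65, array([226.3, 196.7]), array([0.5343, 0.0432, 0.    ]))]
jig side [(0.95, array([250.1, 225.8]), array([0.5368, 0.0422, 0.    ]))]
half_b_mid top [(0.92, array([379.8, 233.4]), array([ 0.3889, -0.507 ,  0.01  ])), (0.6, array([343.4, 213.3]), array([ 0.464 , -0.3795,  0.01  ]))]
half_b_mid side [(0.62, array([369., 145.]), array([ 0.3995, -0.4931,  0.01  ])), (0.56, array([336.3, 152.1]), array([ 0.4781, -0.3931,  0.01  ]))]
half_a_mid top [(0.93, array([131.6, 166.7]), array([0.6483, 0.3843, 0.022 ])), (0.71, array([272.4, 132.1]), array([ 0.7668, -0.1302,  0.022 ])), (0.64, array([186.7, 188.5]), array([0.5643, 0.1844, 0.022 ]))]
half_a_mid side [(0.8, array([133.5, 290.8]), array([0.6488, 0.4055, 0.022 ])), (0.7, array([215.8, 245.8]), array([0.5631, 0.1703, 0.022 ]))]
end_rail top [(0.91, array([177.6, 191.1]), array([0.5554, 0.2171, 0.023 ])), (0.54, array([211.4, 192.9]), array([0.5463, 0.0953, 0.023 ]))]
end_rail side [(0.95, array([203.3, 254.9]), array([0.5714, 0.2149, 0.023 ]))]
side_rail top [(0
[... 1434 characters left out ...]
.    ]))]
glue top [(0.67, array([222.9, 131.2]), array([0.7798, 0.0527, 0.    ])), (0.63, array([226.6, 198.4]), array([0.528 , 0.0421, 0.    ])), (0.29, array([206.6, 176.6]), array([0.6101, 0.1145, 0.    ]))]
glue side [(0.8, array([190.5, 194.1]), array([0.776 , 0.0461, 0.    ]))]
spoon top [(0.65, array([152.6, 275.2]), array([0.2573, 0.3099, 0.    ]))]
spoon side [(0.58, array([281.6, 343.6]), array([0.2555, 0.2937, 0.    ]))]
1.5 [ 0.1378 -0.5839  0.2532] [[ 0.9733  0.2297 -0.    ]
 [ 0.2297 -0.9733  0.0001]
 [-0.     -0.0001 -1.    ]]
top (array([ 0.3278, -0.0544,  1.6754]), array([ 0.1311, -0.0066, -0.9914]))
side (array([0.0208, 0.6758, 1.0142]), array([ 0.4189, -0.5438, -0.7275]))
```

View pics/top.png

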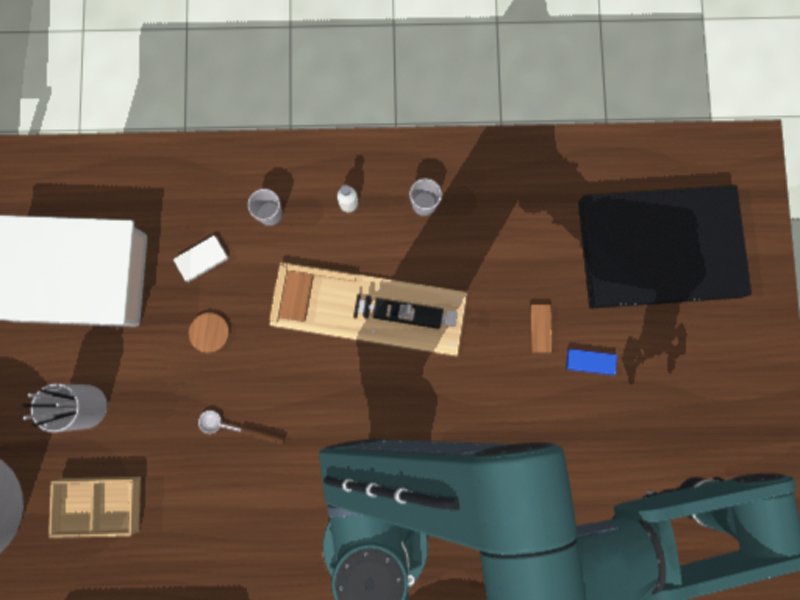

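View pics/side.png

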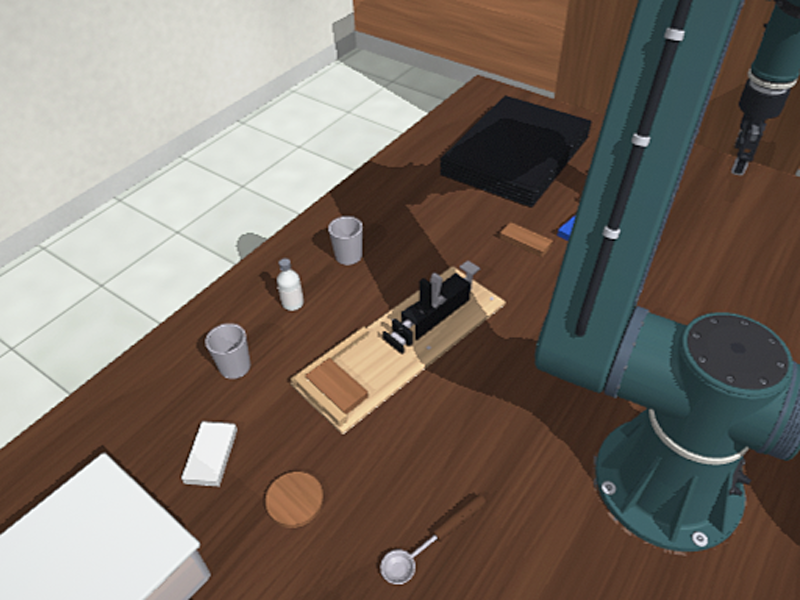

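The top picture shows the wooden bar at about zoomed pixel (541,328), which is (346,210) in the original. The blue look-alike is at (592,362), or (379,232). Half A is in the jig at (296,296), with a white look-alike at (200,257).

Candidates for the loose half are the wooden bar (346,210), the blue bar (379,232) and half A (189,189). I choose the wooden one at (346,210) and will check it in a wrist close-up.

play_rows --plan "0.05 0.03 0 0 0 0 -1;0.06 0.036 0 0 0 0 -1;0.06 0.036 0 0 0 0 -1;0.06 0.036 0 0 0 0 -1;0.06 0.036 0 0 0 0 -1;0.04 0.02 0 0 0 0 -1;0 0 0 0 0 0 -1;0 0 0 0 0 0 -1" --grip_force 40

```text
time: 2.5
position: [0.4418, -0.4054, 0.2531]
orientation: [[0.973, 0.23, -0.001], [0.23, -0.973, 0.0], [-0.001, -0.0, -1.0]]
wrist_force: [0.6, -0.5, 0.3]
grip_width: 0.0855
finger_force: 0.0
```

Run:
```python
from h import *
np.set_printoptions(precision=4,suppress=True)
o=get_obs();print(o["time"],o["position"],o["orientation"],o["joint_pos"])
p=camera_params("wrist");a=get_image("wrist");print(ray("wrist",(256,192),p),p)
cv2.imwrite("pics/w1.png",a)
for m in masks_of("wrist","half_b_mid")[:3]:
    u,v=map(int,m["centre"]);
    c=cv2.findContours(m["pixels"].astype(np.uint8),0,2)[0]; c=max(c,key=len)[:,0]
    W=np.array([at_z("wrist",q,.02,p)[:2] for q in c]); r=cv2.minAreaRect((W*1000).astype(np.float32))
    print(m["conf"],m["centre"],a[v,u],at_z("wrist",m["centre"],.02,p),r)
for m in mark_of("wrist","half_b_mid"): print(m["conf"],m["centre"],at_z("wrist",m["centre"],.01,p))
```

```text
2.5 [ 0.4418 -0.4054  0.2531] [[ 0.9731  0.2303 -0.0008]
 [ 0.2303 -0.9731  0.    ]
 [-0.0008 -0.0002 -1.    ]] [-0.8573  0.3586  1.5111 -0.0006  1.2725  0.4813]
(array([ 0.5222, -0.3877,  0.3741]), array([-0.3042, -0.0832, -0.949 ])) {'fx': 297.3186396354542, 'fy': 297.3186396354542, 'cx': 252.59395465290078, 'cy': 193.19207699332742, 'rvec': array([-2.2534,  1.782 ,  0.2926]), 'tvec': array([-0.4973,  0.2774,  0.4884])}
0.82 [248.0, 137.1] [114 186 247] [ 0.4737 -0.3933  0.02  ] ((477.365234375, -391.8495178222656), (47.1453971862793, 111.0566635131836), 87.74605560302734)
0.79 [315.2, 209.1] [255 163  56] [ 0.4037 -0.4992  0.02  ] ((400.3789978027344, -503.6600341796875), (116.18354034423828, 51.040706634521484), 81.55706787109375)
0.94 [248.2, 137.0] [ 0.4725 -0.3937  0.01  ]
0.73 [318.2, 209.7] [ 0.4004 -0.5066  0.01  ]
```

View pics/w1.png

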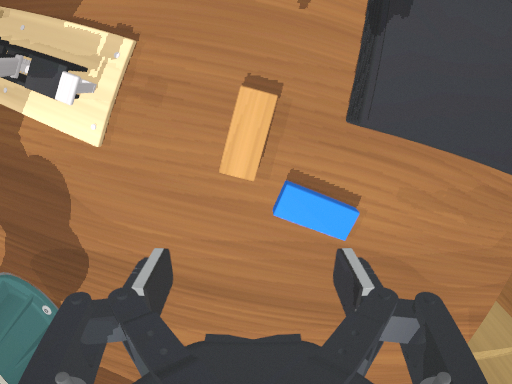

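The close-up shows the orange wooden bar at (248,137), measured as 47 x 111 mm, so the size fits. The blue bar is at (316,210) and I'm leaving it alone.

```bash
python3 -c "
from cell import *
print(nose_length)"
```

```text
0.022
```

play_rows --plan "0.035 0.014 -0.03 0 0 -0.136 -1;0 0 -0.06 0 0 -0.136 -1;0 0 -0.06 0 0 0 -1;0 0 0 0 0 0 -1"

```text
time: 3.15
position: [0.4734, -0.389, 0.099]
orientation: [[0.999, -0.042, -0.007], [-0.042, -0.999, 0.008], [-0.008, -0.007, -1.0]]
wrist_force: [-0.0, 0.2, 0.9]
grip_width: 0.0854
finger_force: 0.0
```

play_rows --plan "0.004 -0.003 -0.03 0 0 0 -1;0 0 -0.03 0 0 0 -1;0 0 -0.013 0 0 0 -1;0 0 0 0 0 0 -1;0 0 0 0 0 0 -1"

```text
time: 3.78
position: [0.482, -0.3953, 0.032]
orientation: [[0.999, -0.04, 0.002], [-0.04, -0.999, -0.002], [0.002, 0.002, -1.0]]
wrist_force: [0.2, 0.3, 0.4]
grip_width: 0.0853
finger_force: 0.0
```

play_rows --plan "-0.005 0.0035 -0.006 0 0 0 -1;0 0 0 0 0 0 -1;0 0 0 0 0 0 1;0 0 0 0 0 0 1;0 0 0 0 0 0 1;0 0 0 0 0 0 1"

```text
time: 4.53
position: [0.4765, -0.3911, 0.0246]
orientation: [[0.999, -0.04, 0.001], [-0.04, -0.999, -0.0], [0.001, 0.0, -1.0]]
wrist_force: [0.3, 0.2, 3.7]
grip_width: 0.0448
finger_force: 41.6
```

play_rows --plan "0 0 0.06 0 0 0 1;0 0 0.06 0 0 0 1;0 0.04 0.06 0 0 -0.08 1;0 0.055 0.045 0 0 -0.08 1;0 0.055 0 0 0 0 1;0 0.055 0 0 0 0 1;0 0.055 0 0 0 0 1;0 0.055 0 0 0 0 1"

```text
time: 5.52
position: [0.4758, -0.086, 0.2358]
orientation: [[0.98, -0.199, 0.0], [-0.199, -0.98, 0.0], [0.0, -0.0, -1.0]]
wrist_force: [-0.3, -0.0, -0.4]
grip_width: 0.0456
finger_force: 41.5
```

play_rows --plan "-0.01 0.05 0 0 0 0 1;-0.01 0.045 0 0 0 0 1;0 0 0 0 0 0 1;0 0 0 0 0 0 1"

```text
time: 6.02
position: [0.4564, 0.007, 0.2359]
orientation: [[0.98, -0.198, 0.0], [-0.198, -0.98, -0.0], [0.0, 0.0, -1.0]]
wrist_force: [-0.2, 0.1, -0.3]
grip_width: 0.0452
finger_force: 41.5
```

```bash
cat > fit.py <<'E'
from h import *
from scipy.optimize import least_squares
np.set_printoptions(precision=4,suppress=True)
PT=dict(jig=(0,0,0),half_a_mid=(0,.14,.022),end_rail=(0,.17,.023),side_rail=(.056,.1,.02),bay=(0,.055,.012),grip_post=(0,-.092,.11),tab_top=(0,-.219,.08),pad_face=(0,0,.025),trigger_face=(0,-.113,.110))
def jigfit(name,a):
    o=get_obs(); p=camera_params("wrist"); im=get_image("wrist"); cv2.imwrite("pics/%s.png"%name,im)
    L=[];
    for k,P in PT.items():
        for m in mark_of("wrist",k)[:2]:
            q=at_z("wrist",m["centre"],P[2],p); L.append((k,q))
            print(k,round(m["conf"],2),np.round(m["centre"]),q)
    R=lambda t:np.array([[np.cos(t),-np.sin(t)],[np.sin(t),np.cos(t)]])
    f=lambda s:np.concatenate([s[:2]+R(s[2])@PT[k][:2]-q[:2] for k,q in L])
    s=least_squares(f,a,loss="cauchy",f_scale=.003).x
    print("fit",s,o["time"],o["position"])
    for k,q in L: print(k,R(s[2]).T@(q[:2]-s[:2])-np.array(PT[k][:2]))
    c=s
    # plate corner overlay check
    for x in(-.075,.075):
        for y in(-.25,.19): print("corner",proj("wrist",[*(s[:2]+R(s[2])@[x,y]),.012],p))
if __name__=="__main__":
    import sys; jigfit(sys.argv[1],[.535,.045,-.2])
E
python3 fit.py w2
```

```text
jig 0.73 [211. 106.] [0.5372 0.04   0.    ]
half_a_mid 0.74 [101. 117.] [0.5598 0.1737 0.022 ]
end_rail 0.62 [ 81. 115.] [0.5703 0.2015 0.023 ]
side_rail 0.68 [128.  64.] [0.6114 0.1235 0.02  ]
bay 0.82 [166. 106.] [0.5499 0.0903 0.012 ]
grip_post 0.94 [310. 107.] [ 0.5204 -0.0558  0.11  ]
tab_top 0.78 [424. 113.] [ 0.497  -0.1831  0.08  ]
pad_face 0.91 [213. 104.] [0.5388 0.0336 0.025 ]
fit [ 0.5379  0.0351 -0.1864] 6.025 [0.4564 0.007  0.2359]
jig [-0.0016  0.0047]
half_a_mid [-0.0042  0.0002]
end_rail [ 0.001  -0.0005]
side_rail [-0.0002  0.0005]
bay [0.0015 0.0015]
grip_post [-0.0004 -0.0006]
tab_top [ 0.0002 -0.003 ]
pad_face [ 0.0011 -0.0013]
corner [409.628  167.4946]
corner [ 79.4694 172.1394]
corner [415.7803  52.6622]
corner [69.7551 60.8065]
```

View pics/w2.png

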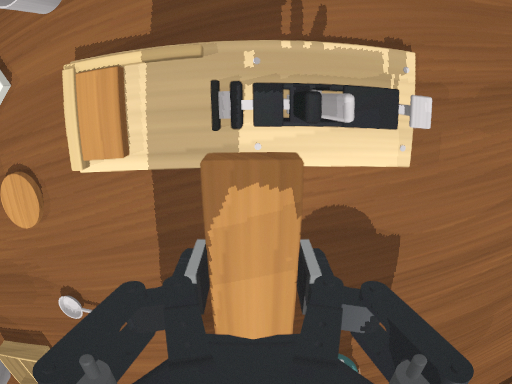

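The wrist picture shows the bar held square between the fingers. The jig is above it, with half A at (101,117), the pad at (213,104) and the tab at (420,112). The fit overlays well on the plate corners.

Run:
```python
from h import *
np.set_printoptions(precision=4,suppress=True)
p=camera_params("wrist"); s=[.538,.0353,-.187]; R=np.array([[np.cos(s[2]),-np.sin(s[2])],[np.sin(s[2]),np.cos(s[2])]])
for th,z,ang in(("half_a_mid",.032,0),("half_b_mid",None,0)):
    for m in masks_of("wrist",th)[:2]:
        c=max(cv2.findContours(m["pixels"].astype(np.uint8),0,2)[0],key=len)[:,0]
        zz=z or .2309
        W=np.array([at_z("wrist",q,zz,p)[:2] for q in c]); J=(W-s[:2])@R
        print(th,m["conf"],m["centre"],cv2.minAreaRect((J*1000).astype(np.float32)))
        o=get_obs(); T=(W-o["position"][:2])@o["orientation"][:2,:2]
        print(" tool",cv2.minAreaRect((T*1000).astype(np.float32)),(T*1000).max(0))
# target
for y in(.055,): print("bay world",np.array(s[:2])+R@[-.001,y])
print(o["position"])
```

```text
half_a_mid 0.66 [102.2, 116.0] ((-0.4509468078613281, 134.86871337890625), (109.9390640258789, 67.63409423828125), 0.5081595182418823)
 tool ((72.18582153320312, -178.8743438720703), (67.63407897949219, 109.93904876708984), 88.70802307128906) [ 127.2328 -144.0024]
half_a_mid 0.54 [3.5, 83.2] ((60.86132049560547, 298.40716552734375), (23.292661666870117, 44.843753814697266), 85.39024353027344)
 tool ((131.25518798828125, -343.2362060546875), (44.843753814697266, 23.29266929626465), 3.825927495956421) [ 154.4042 -331.5655]
half_b_mid 0.91 [250.6, 241.9] ((-70.23973846435547, -44.219444274902344), (46.456932067871094, 109.4630355834961), 89.1479721069336)
 tool ((4.911289215087891, 1.2442035675048828), (109.46302032470703, 46.45692825317383), 0.08045712113380432) [59.6276 24.4303]
half_b_mid 0.17 [218.5, 102.5] ((4.815437316894531, -31.474225997924805), (21.877593994140625, 8.36530590057373), 1.5388827323913574)
 tool ((79.78804779052734, -12.5105562210083), (8.365303993225098, 21.877592086791992), 87.6895523071289) [90.6252 -8.24  ]
bay world [0.5472 0.0895]
[0.4562 0.0071 0.2358]
```

play_rows --plan "0.03 0.028 0 0 0 0.012 1;0.03 0.028 0 0 0 0 1;0.03 0.0266 -0.02 0 0 0 1;0 0 -0.05 0 0 0 1;0 0 -0.05 0 0 0 1;0 0 -0.04 0 0 0 1;0 0 0 0 0 0 1;0 0 0 0 0 0 1"

```text
time: 7.62
position: [0.5472, 0.0899, 0.077]
orientation: [[0.982, -0.187, 0.002], [-0.187, -0.982, 0.0], [0.001, -0.0, -1.0]]
wrist_force: [1.1, 0.9, -0.2]
grip_width: 0.0449
finger_force: 41.5
```

Run:
```python
from h import *
np.set_printoptions(precision=4,suppress=True)
o=get_obs();s=[.538,.0353,-.187]; R=np.array([[np.cos(s[2]),-np.sin(s[2])],[np.sin(s[2]),np.cos(s[2])]])
P=o["position"];print(P,R.T@(P[:2]-s[:2]),np.arctan2(o["orientation"][1,0],o["orientation"][0,0]),o["wrist_force"])
cv2.imwrite("pics/w3.png",get_image("wrist"))
```

```text
[0.5472 0.0899 0.077 ] [-0.0011  0.0553] -0.18821154894808703 [ 1.0536  0.947  -0.2029]
```

View pics/w3.png

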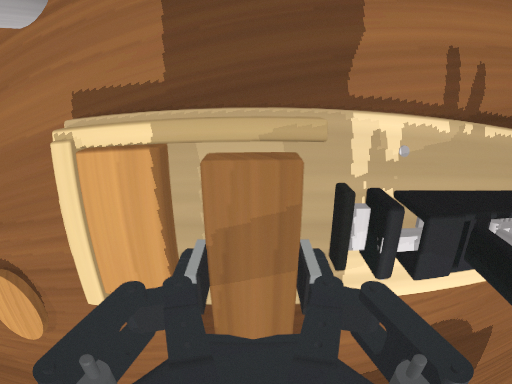

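The bar is held at (252,240), parallel to half A, between A and the pad and short of the side rail (row 140). Next I lower it.

play_rows --plan "-0.001 0 -0.02 0 0 0 1;0 0 -0.012 0 0 0 1;0 0 -0.007 0 0 0 1;0 0 0 0 0 0 1;0 0 0 0 0 0 1"

```text
time: 8.3
position: [0.5455, 0.0898, 0.0373]
orientation: [[0.982, -0.187, 0.001], [-0.187, -0.982, 0.0], [0.001, -0.0, -1.0]]
wrist_force: [-0.1, 0.1, -0.0]
grip_width: 0.0447
finger_force: 41.6
```

play_rows --plan "0 0 -0.0005 0 0 0 1;0 0 0 0 0 0 0.2;0 0 0 0 0 0 -0.5;0 0 0 0 0 0 -0.6;0 0 0 0 0 0 -0.6;0 0 0.03 0 0 0 -0.6;0 0 0.05 0 0 0 -0.6;-0.06 0 0.05 0 0 0 -0.6"

```text
time: 9.3
position: [0.5013, 0.0898, 0.1587]
orientation: [[0.982, -0.188, 0.007], [-0.188, -0.982, 0.0], [0.006, -0.002, -1.0]]
wrist_force: [0.4, 0.2, 1.3]
grip_width: 0.0686
finger_force: 0.0
```

play_rows --plan "-0.03 -0.03 0.06 0 0 0 -0.6;0 -0.03 0 0 0 0 -0.6;0 0 0 0 0 0 -0.6;0 0 0 0 0 0 -0.6"

```text
time: 9.8
position: [0.4714, 0.0346, 0.2071]
orientation: [[0.982, -0.188, -0.001], [-0.188, -0.982, 0.001], [-0.001, -0.0, -1.0]]
wrist_force: [0.5, 0.0, 0.2]
grip_width: 0.0683
finger_force: 0.0
```

```bash
cat > m.py <<'E'
from h import *
np.set_printoptions(precision=4,suppress=True)
import sys
s=[.538,.0353,-.187]; R=np.array([[np.cos(s[2]),-np.sin(s[2])],[np.sin(s[2]),np.cos(s[2])]])
def J(q): return R.T@(np.array(q)[:2]-s[:2])
o=get_obs(); p=camera_params("wrist"); a=get_image("wrist"); cv2.imwrite("pics/%s.png"%sys.argv[1],a)
print(o["time"],o["position"],J(o["position"]))
for th in("half_a_mid","half_b_mid"):
    for m in masks_of("wrist",th)[:2]:
        c=max(cv2.findContours(m["pixels"].astype(np.uint8),0,2)[0],key=len)[:,0]
        W=np.array([J(at_z("wrist",q,.032,p)) for q in c])
        print(th,m["conf"],np.round(m["centre"]),cv2.minAreaRect((W*1000).astype(np.float32)))
for k,z in dict(jig=0,half_a_mid=.022,half_b_mid=.022,grip_post=.11,trigger_face=.11,tab_top=.08,pad_face=.025,end_rail=.023,side_rail=.02).items():
    for m in mark_of("wrist",k)[:2]: print(k,round(m["conf"],2),np.round(m["centre"]),J(at_z("wrist",m["centre"],z,p)))
E
python3 m.py w4
```

```text
9.8 [0.4714 0.0346 0.2071] [-0.0653 -0.0131]
half_a_mid 0.93 [114. 121.] ((-0.6857070922851562, 135.4002685546875), (68.61986541748047, 110.87052917480469), 89.63451385498047)
half_a_mid 0.76 [ 4. 84.] ((60.68498229980469, 298.82830810546875), (23.36852264404297, 46.15367126464844), 85.87162780761719)
half_b_mid 0.92 [191. 118.] ((-1.8862419128417969, 52.56977462768555), (111.14871215820312, 49.48767852783203), 0.5941184759140015)
half_b_mid 0.2 [455. 125.] ((-2.198884963989258, -250.51046752929688), (44.80723190307617, 37.68785858154297), 88.16948699951172)
jig 0.56 [238. 111.] [0.0017 0.0018]
half_a_mid 0.78 [115. 119.] [0.0007 0.1369]
half_b_mid 0.9 [184. 118.] [-0.0025  0.0569]
grip_post 0.89 [357. 122.] [ 0.0013 -0.0932]
trigger_face 0.88 [395. 126.] [-0.0003 -0.1268]
tab_top 0.96 [464. 128.] [ 0.0018 -0.2251]
pad_face 0.56 [240. 114.] [-0.0002 -0.001 ]
pad_face 0.49 [240. 113.] [ 0.0007 -0.001 ]
end_rail 0.79 [ 89. 123.] [-0.001   0.1714]
side_rail 0.56 [143.  65.] [0.0569 0.1015]
side_rail 0.4 [114. 123.] [-0.0035  0.1401]
```

View pics/w4.png

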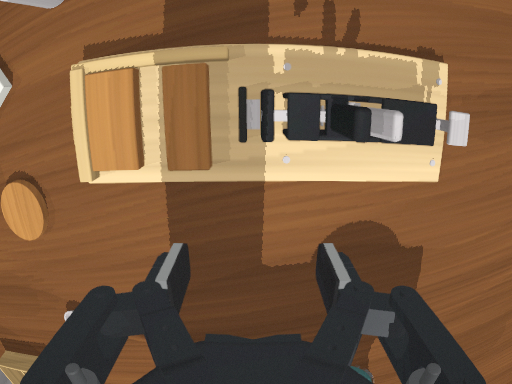

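Half B lies flat and parallel to half A, at jig x = -1.9 mm against A's -0.7 mm and y = 53 mm. Now to the trigger.

play_rows --plan "0.024 -0.05 0 0 0 0 -0.6;0.024 -0.0476 0 0 0 0 -0.6;0 0 -0.045 0 0 0 -0.6;0 0 -0.049 0 0 0 -0.6;0 0 0 0 0 0 -0.6;0 0 0 0 0 0 -0.6" --grip_force 35

```text
time: 11.15
position: [0.5204, -0.0634, 0.1145]
orientation: [[0.982, -0.187, 0.001], [-0.187, -0.982, -0.0], [0.001, -0.0, -1.0]]
wrist_force: [0.2, 0.7, 0.5]
grip_width: 0.0686
finger_force: 0.0
```

Run:
```python
from h import *
s=[.538,.0353,-.187]; R=np.array([[np.cos(s[2]),-np.sin(s[2])],[np.sin(s[2]),np.cos(s[2])]])
o=get_obs();print(R.T@(o["position"][:2]-s[:2]),o["position"],o["wrist_force"])
a=get_image("side")[120:300,180:380];cv2.imwrite("pics/s5.png",cv2.resize(a,(660,594),interpolation=2))
```

```text
[ 0.00110409 -0.10024363] [ 0.52044835 -0.06340129  0.11454386] [0.22043826 0.65394889 0.51788292]
```

View pics/s5.png

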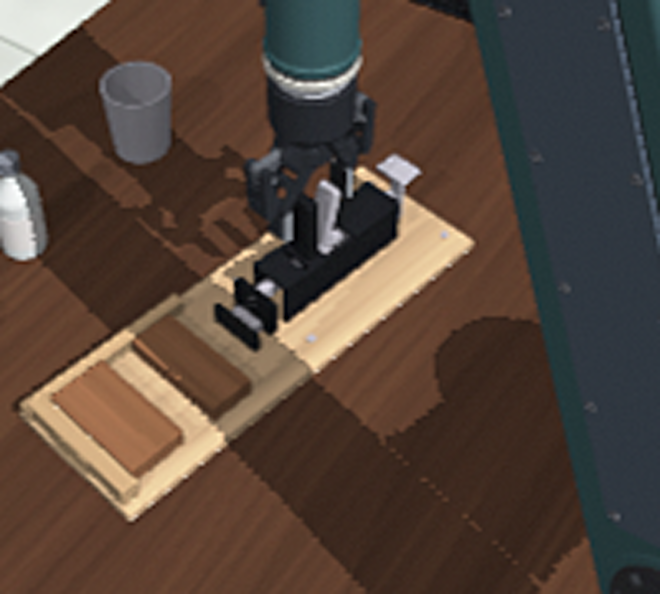

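The fingers straddle the post and paddle at (320,215). I start squeezing.

play_rows --plan "0 0 0 0 0 0 0.3;0 0 0 0 0 0 1;0 0 0 0 0 0 1;0 0 0 0 0 0 1;0 0 0 0 0 0 1"

```text
time: 11.82
position: [0.5222, -0.0612, 0.1173]
orientation: [[0.982, -0.187, 0.007], [-0.187, -0.982, 0.002], [0.006, -0.004, -1.0]]
wrist_force: [-1.9, 13.1, 23.5]
grip_width: 0.0273
finger_force: 33.0
```

play_rows --plan "0 0.001 0 0 0 0 -0.6;0 0 0 0 0 0 -0.6;0 0 0 0 0 0 -0.6;0 0 0 0 0 0 0.3;0 0 0 0 0 0 1;0 0 0 0 0 0 1;0 0 0 0 0 0 1"

```text
time: 12.7
position: [0.5206, -0.0609, 0.1155]
orientation: [[0.982, -0.188, 0.002], [-0.188, -0.982, 0.002], [0.002, -0.003, -1.0]]
wrist_force: [-2.6, 10.6, 23.7]
grip_width: 0.0277
finger_force: 33.9
```

play_rows --plan "0 0 0 0 0 0 -0.6;0 0 0 0 0 0 -0.6;0 0 0 0 0 0 -0.6;0 0 0 0 0 0 -0.6"

```text
time: 13.2
position: [0.5195, -0.0623, 0.1131]
orientation: [[0.982, -0.187, -0.001], [-0.187, -0.982, 0.0], [-0.001, -0.0, -1.0]]
wrist_force: [-0.4, 0.6, -0.3]
grip_width: 0.0682
finger_force: 0.0
```

```bash
cat > w.py <<'E'
from h import *
import sys
np.set_printoptions(precision=4,suppress=True)
s=[.538,.0353,-.187]; R=np.array([[np.cos(s[2]),-np.sin(s[2])],[np.sin(s[2]),np.cos(s[2])]])
o=get_obs();print(o["time"],o["grip_width"],R.T@(o["position"][:2]-s[:2]),o["position"][2])
for c in ("side","wrist"):
    p=camera_params(c); cv2.imwrite("pics/%s_%s.png"%(sys.argv[1],c),get_image(c))
    for k,z in dict(pad_face=.025,half_b_mid=.022,half_a_mid=.022,trigger_face=.11).items():
        for m in mark_of(c,k)[:1]: print(c,k,round(m["conf"],2),np.round(m["centre"]),R.T@(at_z(c,m["centre"],z,p)[:2]-s[:2]))
E
python3 w.py a2
```

```text
13.2 0.06818418615440716 [-0.     -0.0993] 0.11305875698690798
side pad_face 0.58 [244. 224.] [-0.0006  0.0299]
side half_b_mid 0.93 [241. 229.] [-0.0062  0.0471]
side half_a_mid 0.62 [134. 290.] [0.0394 0.382 ]
side trigger_face 0.68 [281. 178.] [ 0.0007 -0.1273]
wrist pad_face 0.86 [ 99. 206.] [0.0009 0.0271]
wrist half_b_mid 0.8 [ 78. 212.] [-0.0055  0.0531]
wrist half_a_mid 0.89 [ 12. 207.] [-0.0024  0.1389]
wrist trigger_face 0.57 [303. 268.] [ 0.0017 -0.1254]
```

play_rows --plan "0 0 0 0 0 0 0.3;0 0 0 0 0 0 1;0 0 0 0 0 0 1;0 0 0 0 0 0 1;0 0 0 0 0 0 -0.6;0 0 0 0 0 0 -0.6;0 0 0 0 0 0 -0.6;0 0 0 0 0 0 -0.6"

```text
time: 14.7
position: [0.5195, -0.0623, 0.1131]
orientation: [[0.982, -0.187, -0.0], [-0.187, -0.982, 0.0], [-0.001, -0.0, -1.0]]
wrist_force: [-0.6, -0.6, 0.5]
grip_width: 0.0685
finger_force: 0.0
```

play_rows --plan "0 0 0 0 0 0 0.3;0 0 0 0 0 0 1;0 0 0 0 0 0 1;0 0 0 0 0 0 1;0 0 0 0 0 0 -0.6;0 0 0 0 0 0 -0.6;0 0 0 0 0 0 -0.6;0 0 0 0 0 0 -0.6"

```text
time: 15.7
position: [0.5195, -0.0623, 0.1131]
orientation: [[0.982, -0.187, -0.0], [-0.187, -0.982, 0.0], [-0.0, -0.0, -1.0]]
wrist_force: [-0.0, 0.4, 0.2]
grip_width: 0.0683
finger_force: 0.0
```

```bash
python3 w.py a4
python3 - <<'E'
import cv2
a=cv2.imread("pics/a4_side.png")[170:290,180:300];b=cv2.imread("pics/a4_wrist.png")[140:290,0:150]
cv2.imwrite("pics/a4.png",cv2.hconcat([cv2.resize(a,(400,400)),cv2.resize(b,(400,400))]))
E
```

```text
15.7 0.06831240837094889 [ 0.     -0.0993] 0.1131093733243007
side pad_face 0.47 [235. 227.] [0.0094 0.0544]
side half_b_mid 0.83 [231. 237.] [-0.0067  0.0844]
side half_a_mid 0.87 [134. 289.] [0.0418 0.3802]
side trigger_face 0.46 [252. 227.] [-0.0764  0.0638]
wrist pad_face 0.56 [ 73. 205.] [0.002  0.0545]
wrist half_b_mid 0.91 [ 55. 209.] [-0.0033  0.0796]
wrist half_a_mid 0.72 [ 13. 207.] [-0.0032  0.1389]
wrist trigger_face 0.71 [304. 272.] [-0.001  -0.1261]
```

View pics/a4.png

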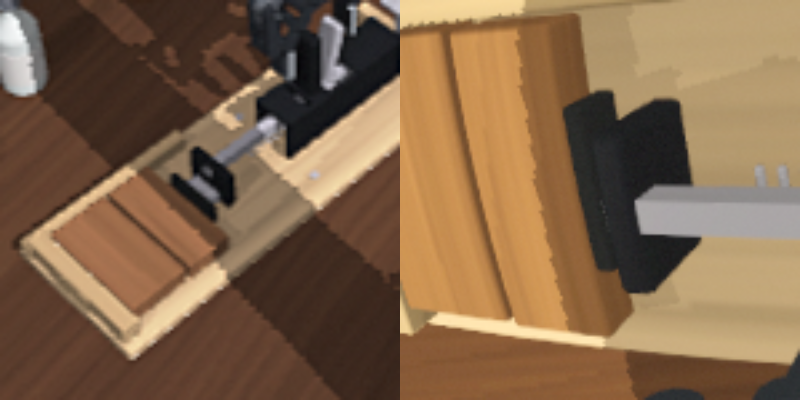

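The halves are about 7 mm apart, parallel, with ends nearly level. I continue squeezing.

play_rows --plan "0 0 0 0 0 0 0.3;0 0 0 0 0 0 1;0 0 0 0 0 0 1;0 0 0 0 0 0 1;0 0 0 0 0 0 1"

```text
time: 16.82
position: [0.5207, -0.061, 0.1157]
orientation: [[0.982, -0.187, 0.003], [-0.187, -0.982, 0.002], [0.002, -0.002, -1.0]]
wrist_force: [-3.2, 8.9, 21.9]
grip_width: 0.0276
finger_force: 33.5
```

play_rows --plan "0 0 0 0 0 0 -0.6;0 0 0 0 0 0 -0.6;0 0 0 0 0 0 -0.6;0 0 0 0 0 0 -0.6;0 0 0 0 0 0 -0.6;0 0 0 0 0 0 -0.6"

```text
time: 17.58
position: [0.5196, -0.0623, 0.1133]
orientation: [[0.982, -0.187, -0.0], [-0.187, -0.982, 0.0], [-0.0, -0.0, -1.0]]
wrist_force: [-0.4, -0.1, 0.3]
grip_width: 0.0684
finger_force: 0.0
```

play_rows --plan "0 0 0 0 0 0 0.3;0 0 0 0 0 0 1;0 0 0 0 0 0 1;0 0 0 0 0 0 1;0 0 0 0 0 0 1"

```text
time: 18.2
position: [0.5201, -0.0645, 0.1154]
orientation: [[0.983, -0.185, 0.001], [-0.185, -0.983, -0.004], [0.002, 0.004, -1.0]]
wrist_force: [-6.2, -8.6, 19.1]
grip_width: 0.0349
finger_force: 34.2
```

play_rows --plan "0 0 0 0 0 0 -0.6;0 0 0 0 0 0 -0.6;0 0 0 0 0 0 -0.6;0 0 0 0 0 0 -0.6;0 0 0 0 0 0 -0.6;0 0 0 0 0 0 -0.6"

```text
time: 18.95
position: [0.5197, -0.0622, 0.1133]
orientation: [[0.982, -0.187, -0.0], [-0.187, -0.982, 0.0], [-0.0, -0.0, -1.0]]
wrist_force: [-0.7, -0.4, 0.7]
grip_width: 0.0685
finger_force: 0.0
```

```bash
python3 w.py a6
python3 - <<'E'
import cv2
a=cv2.imread("pics/a6_side.png")[170:290,180:300];b=cv2.imread("pics/a6_wrist.png")[140:290,0:150]
cv2.imwrite("pics/a6.png",cv2.hconcat([cv2.resize(a,(400,400)),cv2.resize(b,(400,400))]))
E
```

```text
18.95 0.0684630462787563 [ 0.0001 -0.0992] 0.11331829781071683
side pad_face 0.58 [236. 236.] [-0.0159  0.0736]
side half_b_mid 0.57 [229. 236.] [-0.001   0.0891]
side half_a_mid 0.93 [134. 290.] [0.04   0.3822]
side trigger_face 0.67 [280. 181.] [-0.0074 -0.1156]
wrist half_b_mid 0.63 [ 47. 209.] [-0.0039  0.0899]
wrist half_a_mid 0.97 [ 13. 203.] [0.0011 0.1371]
wrist trigger_face 0.9 [303. 268.] [ 0.0014 -0.1256]
```

View pics/a6.png

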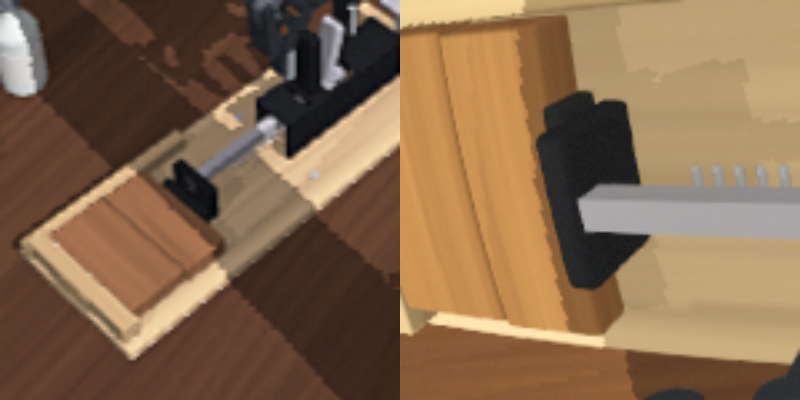

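The halves are closed up with no visible gap, and the pad is pressed in against B. The trigger stalled at 35 mm, so the clamp is tight. Next is the release tab.

play_rows --plan "0 0 0.06 0 0 0 -0.6;0 0 0.02 0 0 0 -0.6;-0.007 -0.04 0 0 0 0 0;-0.008 -0.04 0 0 0 0 1;-0.008 -0.0406 0 0 0 0 1;0 0 -0.04 0 0 0 1;0 0 -0.035 0 0 0 1;0 0 0 0 0 0 1"

```text
time: 20.45
position: [0.4945, -0.182, 0.1163]
orientation: [[0.982, -0.188, -0.005], [-0.188, -0.982, 0.003], [-0.006, -0.002, -1.0]]
wrist_force: [-0.3, -0.0, -0.4]
grip_width: -0.0001
finger_force: 0.0
```

play_rows --plan "0 0 -0.006 0 0 0 1;0 0 -0.006 0 0 0 1;0 0 0 0 0 0 1;0 0 0 0 0 0 1"

```text
time: 20.95
position: [0.497, -0.1829, 0.1069]
orientation: [[0.982, -0.187, 0.001], [-0.187, -0.982, -0.0], [0.001, 0.0, -1.0]]
wrist_force: [-0.3, -0.7, -0.1]
grip_width: -0.0001
finger_force: 0.0
```

play_rows --plan "0 0 -0.005 0 0 0 1;0 0 -0.005 0 0 0 1;0 0 -0.005 0 0 0 1;0 0 0 0 0 0 1"

```text
time: 21.45
position: [0.4973, -0.1834, 0.0924]
orientation: [[0.982, -0.187, 0.001], [-0.187, -0.982, -0.001], [0.001, 0.001, -1.0]]
wrist_force: [-1.8, 0.8, 15.0]
grip_width: -0.0003
finger_force: 7.3
```

Contact force is 15 N up, so the tab is on its stop. I hold it for about a second, then lift clear.

play_rows --plan "0 0 0 0 0 0 1;0 0 0 0 0 0 1;0 0 0 0 0 0 1;0 0 0 0 0 0 1;0 0 0 0 0 0 1;0 0 0 0 0 0 1;0 0 0 0 0 0 1;0 0 0 0 0 0 1"

```text
time: 22.45
position: [0.4973, -0.1834, 0.0924]
orientation: [[0.982, -0.187, 0.001], [-0.187, -0.982, -0.001], [0.002, 0.001, -1.0]]
wrist_force: [-1.3, 0.8, 13.3]
grip_width: 0.0002
finger_force: 7.0
```

play_rows --plan "0 0 0 0 0 0 1;0 0 0 0 0 0 1;0 0 0.01 0 0 0 1;0 0 0.05 0 0 0 1;0 0 0.05 0 0 0 1;-0.03 0.05 0 0 0 0 1;-0.03 0.055 0 0 0 0 1;0 0.055 0 0 0 0 1"

```text
time: 23.45
position: [0.4334, -0.0215, 0.2008]
orientation: [[0.982, -0.189, -0.003], [-0.189, -0.982, 0.001], [-0.003, -0.0, -1.0]]
wrist_force: [1.2, 0.5, -0.4]
grip_width: 0.0001
finger_force: 0.0
```

play_rows --plan "0 0.055 0 0 0 0 1;0 0 0 0 0 0 1;0 0 0 0 0 0 1"

```text
time: 23.82
position: [0.4364, 0.0319, 0.2011]
orientation: [[0.983, -0.186, -0.001], [-0.186, -0.983, -0.0], [-0.001, 0.0, -1.0]]
wrist_force: [-0.1, -1.2, 0.7]
grip_width: -0.0002
finger_force: 0.0
```

```bash
python3 m.py w9
```

```text
23.825 [0.4364 0.0319 0.2011] [-0.0992 -0.0222]
half_a_mid 0.69 [252.  84.] ((0.07401275634765625, -23.586572647094727), (47.846893310546875, 55.1218147277832), 89.74287414550781)
half_a_mid 0.38 [ 18. 188.] ((-113.66107940673828, 288.3898010253906), (70.97803497314453, 94.33910369873047), 71.123291015625)
half_b_mid 0.98 [145.  90.] ((-2.109954833984375, 84.60311889648438), (52.12464904785156, 110.06136322021484), 89.44129180908203)
jig 0.83 [227.  81.] [0.0004 0.0042]
jig 0.62 [178.  82.] [0.0021 0.0572]
half_a_mid 0.79 [101.  90.] [-0.0004  0.14  ]
half_b_mid 0.96 [143.  91.] [-0.0059  0.09  ]
grip_post 0.92 [348.  76.] [ 0.0014 -0.0918]
trigger_face 0.9 [389.  82.] [-0.0003 -0.1254]
tab_top 0.6 [459.  94.] [ 0.0009 -0.219 ]
pad_face 0.81 [228.  79.] [0.0014 0.0005]
pad_face 0.47 [228.  80.] [0.0004 0.0012]
end_rail 0.69 [77. 90.] [0.0034 0.1719]
end_rail 0.28 [135.  38.] [0.0523 0.0982]
side_rail 0.68 [136.  36.] [0.0547 0.0981]
side_rail 0.41 [233.  80.] [ 0.0012 -0.0038]
```

View pics/w9.png

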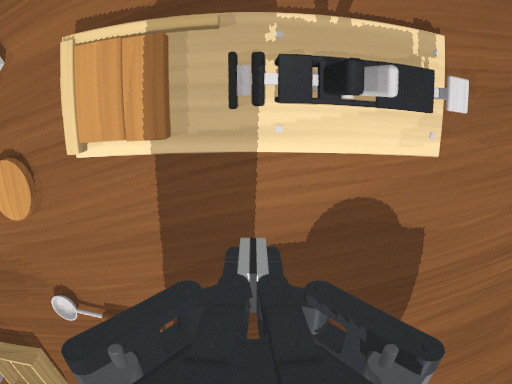

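The picture shows the jaw fully back, with the pad at (230,80). The halves are joined edge to edge at (75–168, 35–142), their ends level to about 1.5 mm, and the tab is up. I hand the job in.

```bash
python3 -c "
from cell import *
print(finish_job())"
```

```text
the job is handed in; nothing more can be done
None
```

I handed in the job after about 24 s of the 64 s allowed. By the last wrist picture, the halves are joined edge to edge with their ends level to about 1.5 mm and the jaw is all the way back. The hand-in returned no verdict, so I don't know how it was judged.

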